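# Find the full tea tin by weight

### The job

One of the four identical closed tea tins is full and the other three are nearly empty, which you can only tell by weight: going from left to right, lift each tin about 5 cm clear of the worktop to feel its weight, and set it back where it stood. Then take the full one and set it down gently, upright, on the floor of the empty open bamboo box, leaving the three others standing in their places. Keep the tins upright, drop none and do not disturb the mug, the bowl or the honey jar.

Things in the scene. Friction and masses are not known exactly. Their poses are not given: they have to be found in the camera images.
- tin_a: the leftmost of four identical closed tea tins standing in a row (left = +y). Plain satin metal box 48 mm (its x) by 64 mm (its y) by 96 mm high (its z, up) with straight sides; the lid is pressed on tight and does not come off. Origin: centre of the underside. What is inside cannot be seen: three tins are nearly empty (about 0.2 to 0.3 kg with the tin), one, any of the four, is full of pressed tea (about 0.5 to 0.7 kg)
- tin_b: the second from the left of four identical closed tea tins standing in a row (left = +y). Plain satin metal box 48 mm (its x) by 64 mm (its y) by 96 mm high (its z, up) with straight sides; the lid is pressed on tight and does not come off. Origin: centre of the underside. What is inside cannot be seen: three tins are nearly empty (about 0.2 to 0.3 kg with the tin), one, any of the four, is full of pressed tea (about 0.5 to 0.7 kg)
- tin_c: the third from the left of four identical closed tea tins standing in a row (left = +y). Plain satin metal box 48 mm (its x) by 64 mm (its y) by 96 mm high (its z, up) with straight sides; the lid is pressed on tight and does not come off. Origin: centre of the underside. What is inside cannot be seen: three tins are nearly empty (about 0.2 to 0.3 kg with the tin), one, any of the four, is full of pressed tea (about 0.5 to 0.7 kg)
- tin_d: the rightmost of four identical closed tea tins standing in a row (left = +y). Plain satin metal box 48 mm (its x) by 64 mm (its y) by 96 mm high (its z, up) with straight sides; the lid is pressed on tight and does not come off. Origin: centre of the underside. What is inside cannot be seen: three tins are nearly empty (about 0.2 to 0.3 kg with the tin), one, any of the four, is full of pressed tea (about 0.5 to 0.7 kg)
- tray: open bamboo box behind the middle of the row (not the one with tissue packs further left), fast to the worktop, 150 mm (its x) by 270 mm (its y) by 102 mm high, walls 8 mm, empty; the inner floor is 7 mm above the origin, which is the centre of the underside
- mug: bystander: plain mug, 78 x 116 mm with its handle, 101 mm high, loose; origin: centre of the underside
- bowl: bystander: rice bowl, 115 mm wide, 52 mm high, loose; origin: centre of the underside
- honey: bystander: honey jar, 64 mm wide, 97 mm high, loose; origin: centre of the underside
Not all that is in view belongs to the job. What is shaped like the tin_a but black or turquoise is not meant. What is shaped like the tin_b but green is not meant.

How it is judged:
By the outcome, as a careful person would: the job done as asked, in the order asked, and still so for the second after the job is handed in, with the robot touching nothing.
It also fails if it takes over 72 s, if anything falls off the work surface, if the arm or the gripper's body presses on something with over 40 N, if the wrist force passes 120 N, or if a joint passes its speed limit or range.

### The arm

A 6-joint arm with a two-finger parallel gripper is mounted at the origin on a cart in front of the work surface, level with it; the furniture and walls round the work are solid. World frame = base frame: x ahead of the robot, y to its left, z up, the work surface at z = 0. Lengths are in m, angles in rad, forces in N, time in s.
With the tool pointing down it reaches from about 0.375 to 0.975 m from the base axis. Payload 3.8 kg.
Tool frame: the origin (TCP) lies on the centre line of the jaws, within the pads' length; the fingertips stand 17 mm ahead of it and the grasp point (between the pads) lies 2 mm behind it; z points along the fingers, y is the direction in which the jaws open and shut (so a half turn about z gives the same grasp; the last joint's range is limited). The gripper opens to 85 mm and grips with 20 to 120 N. Pads are 22 mm wide; open, the fingers measure 114 mm over their backs; the gripper's body (76 mm by 85 mm) begins 54 mm behind the grasp point. The pads swing forward as they close: fully open they stand 13 mm farther back than shut.
Start: joints at [1.147, 0.264, 1.604, -0, 1.274, -0.037], TCP at [0.255, 0.625, 0.248] pointing down, gripper open.
Joint ranges: [-2.63, 2.63], [-0.94, 2.18], [0.31, 2.57], [-1.31, 4.45], [0, 2.66], [-2.55, 2.55]. Speed limits (rad/s): [2.57, 2.57, 3.14, 3.14, 3.14, 3.14].

### API

Orientations are given as a rotation vector (axis times angle).
In Python, from workcell import ctrl, eyes, workorder gives the robot as it stands. The module is installed in compiled form; this text tells all that it offers.
- The arm moves only by the shell command python3 -m creep 'ROWS' [FORCE]. ROWS is text: rows parted by semicolons, each of 5 numbers parted by spaces: the finger opening in cm, from 0 to 8.54, then the shift along the tool's x, y, z in cm, then the turn about the tool's z in rad. A call has 1 to 20 rows; each row shifts and turns the commanded pose from where the row before left it, along the tool's axes as they then stand; what a row does not reach is not made up. A row lasts 1/8 s, in which the tool goes at most 62.5 mm and 10.7 degrees, less where a joint would pass 70% of its speed; a pose out of reach is approached as far as the arm can. A call with a gripper value outside its range is refused whole. The fingers move at their own pace and stop on an object; FORCE is the grip in N (left out, the last holds). Time passes only in rows, so rows that do not move let the fingers close. It gives the time, the measured TCP pose, the force and the opening at its end, in the units of the state.
- ctrl.read_state(): the state, without advancing time (a new reading comes with each control period).
- eyes.read_camera(name): name is "scene" or "top"; returns (picture, depth): 400x640x3 uint8, blue, green, red; 400x640 float32, m along the optical axis (not along the pixel's ray), 0 where there is no reading.
- eyes.camera_params(name): a dict with "fovy" (degrees; the focal length in pixels is half the picture's height over the tangent of half this angle, whatever the lens; pixels are square), "cx", "cy" (the principal point, pixels), "xyz" and "rotation" of the camera in the world. Camera axes: x right, y up, looking along -z (the intrinsics and any distortion apply to the point x, -y, -z); pixel columns grow to the right and rows downward; lengths in m; the calibration is good to about 2 mm. A picture is of the moment at which its call begins. camera_params takes no time and is no camera call.
- workorder.finish_job(): hands the job in, once; it reports no verdict.
Trained networks look in the newest picture that a camera, given by its name, has taken for a name from the list of things; names that differ only in an ending like _2 or _b are one class to them, and where a whole thing is asked for, a point or a joint stands for the part that bears it (a point fixed in the world has none). Each returns a list of dicts, best first, with "score" (0 to 1); they miss things now and then, are a little off and sometimes report something else, mostly with a low value. They report only what shows in the picture. A call takes as long as a camera call. They do not tell look-alikes from the thing itself.
- eyes.boxes_of(camera, name): "position" ([x, y, z] in m, in world coordinates, good to about 4 mm: the middle of the surface that is visible of it).
- eyes.masks_of(camera, name): "pixels" (400x640 bool, what is visible of it).
The state is a dict: "clock": time; "joints": joint angles; "joint_velocities": joint speeds; "joint_torque": joint torques, N m; "eef_pos": TCP position; "ee_rot": TCP orientation; "ft_force": force on the tool from outside, world axes, zero at the start; "wrist_torque": the same for the moment, N m; "width": opening from 0.0 (shut) to 1.0 (fully open).
Only numpy, scipy, OpenCV 4.12 (cv2) and the standard library are available. Lean on these libraries where they do the work, as an engineer would, in place of code of your own. Each camera call takes 0.05 s, during which the arm holds its last target.

## Working session

There is one attempt and no reset: what is moved stays moved. The work goes in short steps, Python scripts to look and compute and a shell command to move; the robot and the scene stay as the last step left them, time stands still between calls to the robot, and variables do not carry over. Pictures are saved under pics/ and viewed, and the job is handed in when it is done.

```bash
mkdir -p pics; cat > h.py <<'E'
import numpy as np, cv2
from scipy.spatial.transform import Rotation as R
from workcell import ctrl, eyes, workorder
def cam(name,fn):
    p,d=eyes.read_camera(name); cv2.imwrite('pics/'+fn,p); return p,d
E
python3 - <<'E'
from h import *
s=ctrl.read_state()
for k,v in s.items(): print(k,np.round(v,3))
print(R.from_rotvec(s['ee_rot']).as_matrix().round(3))
for n in('scene','top'):
    p,d=cam(n,n+'0.png'); c=eyes.camera_params(n); print(n,c)
    np.save(n+'_d0.npy',d)
    for t in('tin_a','tray','mug','bowl','honey'):
        print(t,[(np.round(b['position'],3).tolist(),round(b['score'],2)) for b in eyes.boxes_of(n,t)])
E
```

```text
clock 0.0
joints [ 1.147  0.265  1.605 -0.     1.274 -0.037]
joint_velocities [ 0.    -0.001 -0.001  0.003 -0.     0.001]
joint_torque [-0.0000e+00 -5.1511e+01 -3.6732e+01 -0.0000e+00  1.3000e-02  0.0000e+00]
eef_pos [0.254 0.624 0.247]
ee_rot [-0.604 -3.083  0.004]
ft_force [ 0.65  -0.373  0.651]
wrist_torque [-0.008 -0.042  0.008]
width 0.997
[[-0.926  0.377 -0.001]
 [ 0.377  0.926 -0.002]
 [ 0.    -0.002 -1.   ]]
scene {'fovy': 42.05887822153126, 'cx': 326.63275857907223, 'cy': 200.7013588925667, 'xyz': array([-1.04094892, -0.36556942,  1.00622172]), 'rotation': array([ 0.84850875, -0.69260994, -1.24384772])}
tin_a [([0.452, -0.102, 0.073], 0.97), ([0.447, -0.271, 0.061], 0.96), ([0.455, 0.247, 0.079], 0.83), ([0.323, -0.091, 0.066], 0.69), ([0.44, 0.052, 0.096], 0.64), ([0.62, 0.291, 0.081], 0.54), ([0.338, 0.221, 0.086], 0.46)]
tray [([0.606, -0.02, 0.066], 0.65)]
mug [([0.62, 0.292, 0.08], 0.75), ([0.431, -0.412, 0.07], 0.67)]
bowl [([0.694, -0.416, 0.034], 0.77)]
honey [([0.432, -0.413, 0.067], 0.6)]
top {'fovy': 54.1295423328136, 'cx': 321.882545994287, 'cy': 197.4380464743657, 'xyz': array([ 0.28517921, -0.05120853,  1.3721991 ]), 'rotation': array([ 0.15136013, -0.12290957, -1.57225055])}
tin_a [([0.461, -0.269, 0.095], 0.96), ([0.47, 0.251, 0.095], 0.93), ([0.466, -0.085, 0.098], 0.91), ([0.346, -0.081, 0.099], 0.78), ([0.439, 0.069, 0.092], 0.67), ([0.344, 0.239, 0.099], 0.66), ([0.342, 0.024, 0.098], 0.65), ([0.68, -0.418, 0.018], 0.56)]
tray [([0.685, -0.024, 0.007], 0.8)]
mug [([0.649, 0.31, 0.057], 0.82)]
bowl [([0.679, -0.421, 0.021], 0.87)]
honey [([0.449, -0.403, 0.098], 0.84)]
```

View pics/scene0.png

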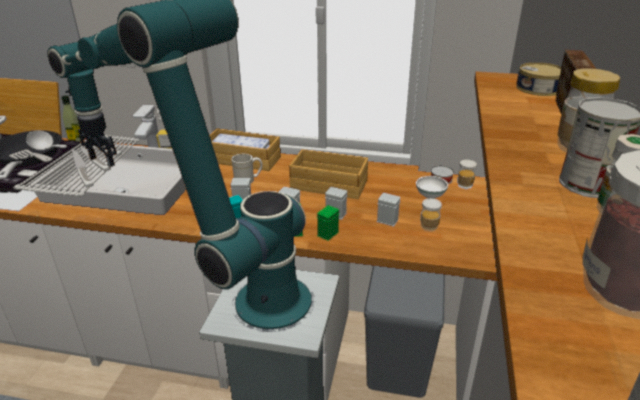

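View pics/top0.png

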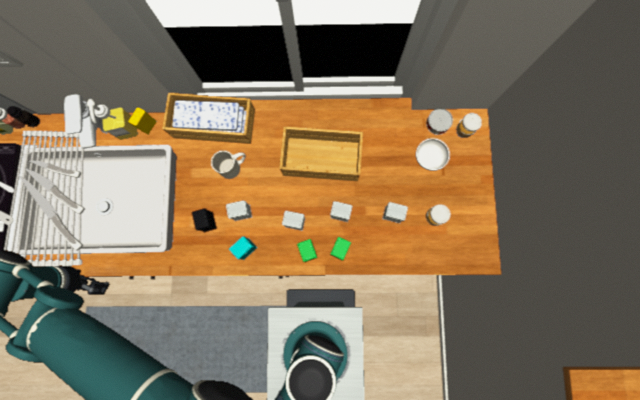

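The four grey tins in the top picture are at about (238,210), (293,220), (341,211) and (396,212). The black (204,220), turquoise (242,248) and green (307,250), (341,249) boxes are look-alikes. The tray is the empty box at (321,154), not the one with tissues at (208,117). Next I'll measure the tin tops from depth and confirm in an enlarged crop.

```bash
cat >> h.py <<'E'
def cloud(n,d):
    c=eyes.camera_params(n); f=200/np.tan(np.radians(c['fovy'])/2)
    v,u=np.mgrid[0:400,0:640]
    P=np.stack([(u-c['cx'])/f*d,-(v-c['cy'])/f*d,-d],-1)
    return P@R.from_rotvec(c['rotation']).as_matrix().T+c['xyz']
def tops(p,d,n='top',lo=.085,hi=.108,ctr=None):
    W=cloud(n,d); hsv=cv2.cvtColor(p,cv2.COLOR_BGR2HSV)
    m=((W[...,2]>lo)&(W[...,2]<hi)&(d>0)&(W[...,0]>.25)&(W[...,0]<.9)&(abs(W[...,1])<.5)).astype(np.uint8)
    k,l=cv2.connectedComponents(m)[:2]
    for i in range(1,k):
        q=W[l==i]
        if len(q)<60: continue
        (cx,cy),(w,h),a=cv2.minAreaRect(q[:,:2].astype(np.float32))
        if w>h: w,h,a=h,w,a+90
        v,u=np.nonzero(l==i)
        # a: angle of tin x-axis (short) from world x ; long side along its y
        a=(a+90)%180-90
        print(len(q),'px',int(u.mean()),int(v.mean()),'c',round(cx,4),round(cy,4),'mean',q.mean(0).round(4),'sz',round(w,3),round(h,3),'ang',round(a,1),'hsv',np.median(hsv[l==i],0))
E
python3 - <<'E'
from h import *
p=cv2.imread('pics/top0.png');d=np.load('top_d0.npy')
tops(p,d)
W=cloud('top',d)
for u,v in[(270,240),(321,154),(450,250),(285,140),(359,140),(283,176),(357,178)]: print(u,v,W[v,u].round(3))
cv2.imwrite('pics/crop0.png',cv2.resize(p[90:270,180:460],None,fx=2.8,fy=2.8,interpolation=cv2.INTER_CUBIC))
E
```

```text
127 px 434 96 c 0.8617 -0.4231 mean [ 0.8619 -0.418   0.0965] sz 0.037 0.146 ang -15.2 hsv [23. 27. 93.]
633 px 214 113 c 0.8077 0.3661 mean [0.8073 0.3417 0.0956] sz 0.138 0.28 ang -4.9 hsv [ 18. 162. 201.]
885 px 203 114 c 0.808 0.3783 mean [0.8081 0.3817 0.0874] sz 0.097 0.221 ang -3.1 hsv [105.   6. 231.]
779 px 320 150 c 0.6713 -0.0247 mean [ 0.6714 -0.0231  0.099 ] sz 0.152 0.27 ang -4.7 hsv [ 19. 162. 210.]
175 px 224 160 c 0.6342 0.2986 mean [0.6407 0.2994 0.095 ] sz 0.076 0.097 ang -5.4 hsv [ 22.  38. 196.]
280 px 235 208 c 0.4744 0.2577 mean [0.4738 0.2563 0.0952] sz 0.048 0.065 ang 13.4 hsv [ 45.  10. 217.]
282 px 340 209 c 0.469 -0.0896 mean [ 0.4681 -0.0896  0.0956] sz 0.049 0.064 ang -13.4 hsv [ 45.  10. 217.]
286 px 395 210 c 0.4644 -0.2722 mean [ 0.4635 -0.2713  0.0954] sz 0.049 0.064 ang -15.1 hsv [ 45.  11. 217.]
303 px 439 213 c 0.4526 -0.4134 mean [ 0.4527 -0.4122  0.0968] sz 0.059 0.062 ang 0.2 hsv [ 25.  15. 229.]
290 px 199 218 c 0.4422 0.3759 mean [0.442  0.3743 0.0949] sz 0.048 0.064 ang -72.5 hsv [105.  24.  30.]
280 px 292 219 c 0.4393 0.0698 mean [0.4385 0.0693 0.0955] sz 0.048 0.064 ang -11.9 hsv [ 45.  11. 217.]
291 px 239 247 c 0.3479 0.2399 mean [0.3474 0.2392 0.0951] sz 0.048 0.064 ang 42.8 hsv [ 89. 245. 219.]
294 px 339 247 c 0.3447 -0.0865 mean [ 0.3442 -0.0861  0.0958] sz 0.048 0.064 ang 65.1 hsv [ 67. 187. 213.]
292 px 305 249 c 0.3385 0.0239 mean [0.3381 0.0238 0.0955] sz 0.047 0.064 ang -70.8 hsv [ 67. 190. 211.]
270 240 [0.377 0.155 0.003]
321 154 [ 0.686 -0.024  0.006]
450 250 [ 0.339 -0.468  0.002]
285 140 [0.717 0.099 0.074]
359 140 [ 0.708 -0.156  0.092]
283 176 [ 0.608  0.113 -0.005]
357 178 [ 0.585 -0.149  0.052]
```

View pics/crop0.png

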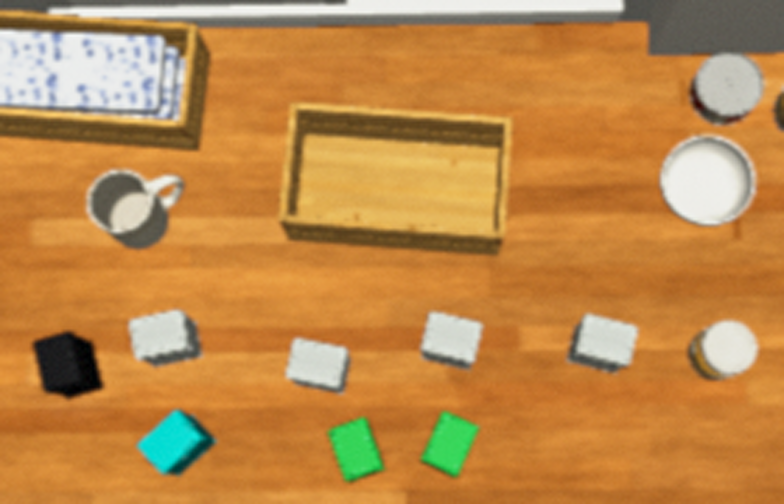

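The crop confirms the target tins as the four grey ones, each 48x64 mm and 95–96 mm high: a (0.474,0.257), b (0.439,0.070), c (0.469,-0.090), d (0.464,-0.272). The coloured boxes are excluded, and the empty tray sits at (0.671,-0.024). I'll approach tin a, with the jaws across its 48 mm side.

```bash
cat >> h.py <<'E'
def go(x,y,z,yaw=None):
    s=ctrl.read_state(); M=R.from_rotvec(s['ee_rot']).as_matrix(); p=np.array(s['eef_pos'])
    t=M.T@(np.array([x,y,z])-p)*100
    yw=np.degrees(np.arctan2(M[1,1],M[0,1]))
    print('t',round(s['clock'],2),'pos',p.round(4),'yaw',round(yw,2),'tilt',M[:,2].round(4),'F',np.round(s['ft_force'],2),'w',round(s['width'],3))
    print('tool shift cm',t.round(2),'turn',None if yaw is None else round(-np.radians((yaw-yw+90)%180-90),3))
E
python3 -c "
from h import *
go(.474,.257,.248,13.4)"
```

```text
t 0.6 pos [0.2546 0.6251 0.2483] yaw 67.84 tilt [-0.  0. -1.] F [-0.9   0.02 -0.22] w 0.996
tool shift cm [-3.420e+01 -2.582e+01  3.000e-02] turn 0.95
```

```bash
python3 -m creep '8.5 -1.7 -1.3 0 0;8.5 -3.4 -2.6 0 0;8.5 -3.4 -2.6 0 0;8.5 -3.4 -2.6 0 0;8.5 -3.4 -2.6 0 0;8.5 -3.4 -2.6 0 0;8.5 -3.4 -2.6 0 0;8.5 -3.4 -2.6 0 0;8.5 -3.4 -2.6 0 0;8.5 -3.4 -2.6 0 0;8.5 -1.9 -1.1 0 0;8.5 0 0 0 0.16;8.5 0 0 0 0.16;8.5 0 0 0 0.16;8.5 0 0 0 0.16;8.5 0 0 0 0.16;8.5 0 0 0 0.15;8.5 0 0 0 0;8.5 0 0 0 0' 60; python3 -c "
from h import *
go(.474,.257,.06,13.4)"
```

```text
clock: 2.98
eef_pos: [0.4739, 0.2566, 0.2483]
ee_rot: [1.944, 2.467, -0.0]
ft_force: [-0.0, 0.3, 0.2]
width: 0.998
t 2.98 pos [0.4739 0.2566 0.2483] yaw 13.52 tilt [ 1.e-04 -1.e-04 -1.e+00] F [-0.04  0.31  0.25] w 0.998
tool shift cm [4.000e-02 1.000e-02 1.883e+01] turn 0.002
```

```bash
python3 -m creep '8.5 0 0 3 0;8.5 0 0 4 0;8.5 0 0 4 0;8.5 0 0 3 0;8.5 0 0 2 0;8.5 0 0 1.5 0;8.5 0 0 0.8 0;8.5 0 0 0.5 0;8.5 0 0 0 0;8.5 0 0 0 0;4 0 0 0 0;4 0 0 0 0;4 0 0 0 0;4 0 0 0 0;4 0 0 0 0;4 0 0 0 0;4 0 0 0 0' 60; python3 -c "
from h import *
go(.474,.257,.11,13.4)"
```

```text
clock: 5.1
eef_pos: [0.4746, 0.2574, 0.0609]
ee_rot: [1.946, 2.465, 0.002]
ft_force: [0.9, 0.3, 5.8]
width: 0.562
t 5.1 pos [0.4746 0.2574 0.0609] yaw 13.41 tilt [ 1.1e-03  4.0e-04 -1.0e+00] F [0.85 0.33 5.78] w 0.562
tool shift cm [-0.02 -0.06 -4.91] turn 0.0
```

```bash
python3 -m creep '4 0 0 -0.3 0;4 0 0 -0.7 0;4 0 0 -1 0;4 0 0 -1.2 0;4 0 0 -1 0;4 0 0 -0.7 0;4 0 0 -0.3 0;4 0 0 0 0;4 0 0 0 0;4 0 0 0 0;4 0 0 0 0' 60; python3 - <<'E'
from h import *
go(.474,.257,.11,13.4)
for i in range(3): cam('scene','lift_a.png'); print(ctrl.read_state()['ft_force'])
E
```

```text
clock: 6.48
eef_pos: [0.4739, 0.2571, 0.112]
ee_rot: [-1.947, -2.465, 0.001]
ft_force: [-0.7, -0.0, -2.6]
width: 0.556
t 6.47 pos [0.4739 0.2571 0.112 ] yaw 13.41 tilt [-5.e-04 -3.e-04 -1.e+00] F [-0.68 -0.03 -2.64] w 0.556
tool shift cm [-0.01  0.01  0.2 ] turn 0.0
[-0.3129553   0.14537489 -2.00654181]
[-0.64105195 -0.59510773 -2.38518767]
[ 0.29551446 -0.37973397 -1.86721454]
```

Tin a weighs about 2.2 N, so it is light. Setting it back.

```bash
python3 -m creep '4 0 0 0.3 0;4 0 0 0.8 0;4 0 0 1.2 0;4 0 0 1.2 0;4 0 0 0.8 0;4 0 0 0.5 0;4 0 0 0.25 0;4 0 0 0.15 0;4 0 0 0 0;4 0 0 0 0' 60; python3 -c "
from h import *
go(.474,.257,.06,13.4)"
```

```text
clock: 7.88
eef_pos: [0.4742, 0.2572, 0.0609]
ee_rot: [1.947, 2.465, 0.0]
ft_force: [-2.0, -1.3, 4.4]
width: 0.558
t 7.88 pos [0.4742 0.2572 0.0609] yaw 13.41 tilt [ 4.e-04  0.e+00 -1.e+00] F [-1.98 -1.29  4.41] w 0.558
tool shift cm [-0.01 -0.02  0.09] turn 0.0
```

```bash
python3 -m creep '8.5 0 0 0 0;8.5 0 0 0 0;8.5 0 0 0 0;8.5 0 0 0 0;8.5 0 0 0 0;8.5 0 0 -0.5 0;8.5 0 0 -1.5 0;8.5 0 0 -3 0;8.5 0 0 -4 0;8.5 0 0 -3 0;8.5 0 0 -1 0;8.5 0 0 0 0' 60; python3 -c "
from h import *
go(.439,.0695,.19,-11.9)"
```

```text
clock: 9.38
eef_pos: [0.4744, 0.2573, 0.1912]
ee_rot: [1.946, 2.465, 0.003]
ft_force: [0.1, -0.9, 0.0]
width: 0.998
t 9.38 pos [0.4744 0.2573 0.1912] yaw 13.41 tilt [ 1.7e-03  8.0e-04 -1.0e+00] F [ 0.13 -0.87  0.05] w 0.998
tool shift cm [-17.45  -7.8    0.1 ] turn 0.442
```

```bash
python3 -m creep '8.5 -1.5 -0.7 0 0;8.5 -3.5 -1.5 0 0;8.5 -3.5 -1.6 0 0;8.5 -3.5 -1.6 0 0;8.5 -3.5 -1.6 0 0;8.5 -1.95 -0.8 0 0;8.5 0 0 0 0.15;8.5 0 0 0 0.15;8.5 0 0 0 0.14;8.5 0 0 0 0;8.5 0 0 0 0' 60; python3 - <<'E'
from h import *
p,d=cam('top','top1.png'); tops(p,d)
go(.439,.0695,.06,-11.9)
E
```

```text
clock: 10.75
eef_pos: [0.4378, 0.0689, 0.1893]
ee_rot: [-2.435, -1.983, 0.003]
ft_force: [-0.4, -0.1, 0.7]
width: 0.998
132 px 435 96 c 0.8618 -0.4246 mean [ 0.8617 -0.4202  0.0971] sz 0.035 0.146 ang -13.6 hsv [21. 28. 98.]
628 px 214 113 c 0.808 0.3649 mean [0.8073 0.3426 0.0954] sz 0.139 0.278 ang -5.1 hsv [ 19. 161. 207.]
905 px 205 114 c 0.8095 0.379 mean [0.8094 0.3772 0.0873] sz 0.096 0.224 ang -3.5 hsv [105.   4. 236.]
776 px 320 150 c 0.6721 -0.0249 mean [ 0.6716 -0.0235  0.0992] sz 0.152 0.27 ang -4.9 hsv [ 19. 161. 217.]
169 px 224 160 c 0.6347 0.2983 mean [0.6409 0.2992 0.095 ] sz 0.076 0.097 ang -4.7 hsv [ 22.  38. 205.]
270 px 235 209 c 0.4734 0.2573 mean [0.472  0.2573 0.0955] sz 0.049 0.064 ang 11.5 hsv [ 45.  10. 224.]
280 px 340 209 c 0.4692 -0.0896 mean [ 0.4684 -0.0894  0.0952] sz 0.049 0.064 ang -12.8 hsv [ 45.  10. 224.]
292 px 395 211 c 0.4645 -0.2723 mean [ 0.4633 -0.2711  0.0953] sz 0.049 0.064 ang -15.5 hsv [ 45.  10. 224.]
302 px 439 213 c 0.4526 -0.413 mean [ 0.453  -0.4122  0.0965] sz 0.06 0.062 ang -5.4 hsv [ 26.  11. 233.]
292 px 200 218 c 0.4428 0.3753 mean [0.442  0.3741 0.095 ] sz 0.048 0.065 ang -72.7 hsv [109.  24.  31.]
262 px 238 247 c 0.3481 0.2404 mean [0.3471 0.2422 0.0952] sz 0.048 0.065 ang 44.3 hsv [ 89. 245. 226.]
296 px 339 247 c 0.3445 -0.0864 mean [ 0.3442 -0.0862  0.0954] sz 0.048 0.064 ang 65.0 hsv [ 67.  186.5 220. ]
163 px 309 250 c 0.341 0.0139 mean [0.3375 0.0133 0.0955] sz 0.032 0.066 ang -79.6 hsv [ 67. 188. 215.]
t 10.8 pos [0.438  0.069  0.1896] yaw -11.71 tilt [-1.4e-03 -2.0e-04 -1.0e+00] F [ 0.51 -0.51 -0.13] w 0.995
tool shift cm [ 0.07  0.11 12.96] turn 0.003
```

Tin a is back within about 1 mm of its place and upright. Next is tin b.

```bash
python3 -m creep '8.5 0.05 0.1 1.5 0;8.5 0 0 3 0;8.5 0 0 3 0;8.5 0 0 2.5 0;8.5 0 0 1.5 0;8.5 0 0 0.9 0;8.5 0 0 0.5 0;8.5 0 0 0 0;8.5 0 0 0 0;4 0 0 0 0;4 0 0 0 0;4 0 0 0 0;4 0 0 0 0;4 0 0 0 0;4 0 0 0 0;4 0 0 0 0' 60; python3 -c "
from h import *
go(.439,.0695,.11,-11.9)"
```

```text
clock: 12.8
eef_pos: [0.4403, 0.0697, 0.0618]
ee_rot: [2.438, 1.981, 0.001]
ft_force: [-1.1, -0.3, 6.0]
width: 0.558
t 12.8 pos [0.4403 0.0697 0.0618] yaw -11.8 tilt [ 1.1e-03  1.0e-04 -1.0e+00] F [-1.06 -0.3   6.02] w 0.558
tool shift cm [-0.04 -0.12 -4.82] turn 0.002
```

```bash
python3 -m creep '4 0 0 -0.3 0;4 0 0 -0.7 0;4 0 0 -1 0;4 0 0 -1.2 0;4 0 0 -1 0;4 0 0 -0.7 0;4 0 0 -0.3 0;4 0 0 0 0;4 0 0 0 0;4 0 0 0 0;4 0 0 0 0' 60; python3 - <<'E'
from h import *
go(.439,.0695,.11,-11.9)
for i in range(3): cam('scene','lift_b.png'); print(ctrl.read_state()['ft_force'])
E
```

```text
clock: 14.18
eef_pos: [0.4395, 0.0696, 0.113]
ee_rot: [-2.438, -1.981, 0.001]
ft_force: [0.4, -0.2, -1.2]
width: 0.558
t 14.18 pos [0.4395 0.0696 0.113 ] yaw -11.8 tilt [-6.e-04 -1.e-04 -1.e+00] F [ 0.38 -0.22 -1.17] w 0.558
tool shift cm [-0.02 -0.05  0.3 ] turn 0.002
[ 0.58859203  0.54631545 -2.03708417]
[ 0.50347307  0.66998394 -2.54431312]
[-1.22070058e-03 -9.87452332e-02 -1.71015358e+00]
```

Tin b is also light, at about 2 N. Setting it back.

```bash
python3 -m creep '4 0 0 0.3 0;4 0 0 0.8 0;4 0 0 1.2 0;4 0 0 1.2 0;4 0 0 0.8 0;4 0 0 0.5 0;4 0 0 0.25 0;4 0 0 0.15 0;4 0 0 0 0;4 0 0 0 0' 60; python3 -c "
from h import *
go(.439,.0695,.06,-11.9)"
```

```text
clock: 15.58
eef_pos: [0.4399, 0.0697, 0.0618]
ee_rot: [2.438, 1.981, 0.0]
ft_force: [-2.4, 0.5, 3.9]
width: 0.557
t 15.57 pos [0.4399 0.0697 0.0618] yaw -11.8 tilt [ 4.e-04  0.e+00 -1.e+00] F [-2.37  0.46  3.89] w 0.557
tool shift cm [-0.03 -0.08  0.18] turn 0.002
```

```bash
python3 -m creep '8.5 0 0 0 0;8.5 0 0 0 0;8.5 0 0 0 0;8.5 0 0 0 0;8.5 0 0 0 0;8.5 0 0 -0.5 0;8.5 0 0 -1.5 0;8.5 0 0 -3 0;8.5 0 0 -4 0;8.5 0 0 -3 0;8.5 0 0 -1 0;8.5 0 0 0 0' 60; python3 -c "
from h import *
go(.4688,-.0895,.19,-13.2)"
```

```text
clock: 17.08
eef_pos: [0.4401, 0.0697, 0.1921]
ee_rot: [2.437, 1.981, 0.002]
ft_force: [0.2, -0.8, -0.9]
width: 1.002
t 17.07 pos [0.4401 0.0697 0.1921] yaw -11.8 tilt [ 1.9e-03  2.0e-04 -1.0e+00] F [ 0.19 -0.8  -0.88] w 1.002
tool shift cm [-14.99   6.06   0.21] turn 0.024
```

```bash
python3 -m creep '8.5 -1.5 0.6 0 0;8.5 -3 1.2 0 0;8.5 -3 1.2 0 0;8.5 -3 1.2 0 0;8.5 -3 1.2 0 0;8.5 -1.5 0.65 0 0.025;8.5 0 0 0 0;8.5 0 0 0 0' 60; python3 - <<'E'
from h import *
p,d=cam('top','top2.png'); tops(p,d)
go(.4688,-.0895,.06,-13.2)
E
```

```text
clock: 18.08
eef_pos: [0.4678, -0.089, 0.1907]
ee_rot: [-2.462, -1.95, 0.001]
ft_force: [0.0, -0.5, 0.1]
width: 0.996
134 px 435 96 c 0.8617 -0.4247 mean [ 0.8617 -0.4218  0.0966] sz 0.038 0.146 ang -15.1 hsv [22. 28. 97.]
626 px 214 113 c 0.8074 0.3661 mean [0.8068 0.3425 0.0955] sz 0.139 0.279 ang -5.3 hsv [ 19.  161.5 208. ]
910 px 203 114 c 0.8088 0.3786 mean [0.8078 0.3817 0.0873] sz 0.097 0.222 ang -3.0 hsv [105.   4. 236.]
623 px 314 144 c 0.6717 -0.0246 mean [ 0.691  -0.0041  0.0989] sz 0.153 0.27 ang -4.8 hsv [ 19. 161. 218.]
168 px 225 160 c 0.6339 0.2993 mean [0.6404 0.2987 0.0952] sz 0.077 0.094 ang -4.7 hsv [ 22.  38. 205.]
284 px 235 209 c 0.4735 0.2571 mean [0.4726 0.2561 0.095 ] sz 0.05 0.064 ang 12.6 hsv [ 45.  10. 224.]
289 px 395 210 c 0.4645 -0.272 mean [ 0.4634 -0.2709  0.0953] sz 0.049 0.064 ang -14.7 hsv [ 45.  10. 224.]
303 px 439 213 c 0.4524 -0.4133 mean [ 0.4528 -0.4123  0.0965] sz 0.06 0.061 ang 2.7 hsv [ 25.  11. 233.]
290 px 199 218 c 0.4426 0.3759 mean [0.4419 0.3744 0.0948] sz 0.048 0.064 ang -73.5 hsv [105.   21.5  31. ]
282 px 292 219 c 0.439 0.0696 mean [0.4385 0.0693 0.0954] sz 0.048 0.064 ang -11.3 hsv [ 45.  10. 224.]
293 px 239 247 c 0.3479 0.2402 mean [0.3474 0.2389 0.0948] sz 0.049 0.064 ang 42.9 hsv [ 89. 244. 226.]
t 18.12 pos [ 0.4678 -0.0888  0.1909] yaw -13.2 tilt [-8.e-04  6.e-04 -1.e+00] F [-0.69  0.69 -0.07] w 0.997
tool shift cm [-0.05  0.12 13.09] turn 0.0
```

Tin b is back exactly in place. Next is tin c.

```bash
python3 -m creep '8.5 -0.05 0.05 1.5 0;8.5 0 0 3 0;8.5 0 0 3 0;8.5 0 0 2.5 0;8.5 0 0 1.5 0;8.5 0 0 1 0;8.5 0 0 0.5 0;8.5 0 0 0 0;8.5 0 0 0 0;4 0 0 0 0;4 0 0 0 0;4 0 0 0 0;4 0 0 0 0;4 0 0 0 0;4 0 0 0 0;4 0 0 0 0' 60; python3 -c "
from h import *
go(.4688,-.0895,.11,-13.2)"
```

```text
clock: 20.12
eef_pos: [0.4694, -0.0904, 0.0619]
ee_rot: [2.462, 1.95, 0.001]
ft_force: [-0.1, -0.8, 5.4]
width: 0.558
t 20.12 pos [ 0.4694 -0.0904  0.0619] yaw -13.23 tilt [ 1.4e-03 -4.0e-04 -1.0e+00] F [-0.05 -0.8   5.44] w 0.558
tool shift cm [ 0.07 -0.07 -4.81] turn -0.001
```

```bash
python3 -m creep '4 0 0 -0.3 0;4 0 0 -0.7 0;4 0 0 -1 0;4 0 0 -1.2 0;4 0 0 -1 0;4 0 0 -0.7 0;4 0 0 -0.3 0;4 0 0 0 0;4 0 0 0 0;4 0 0 0 0;4 0 0 0 0' 60; python3 - <<'E'
from h import *
go(.4688,-.0895,.11,-13.2)
for i in range(3): cam('scene','lift_c.png'); print(ctrl.read_state()['ft_force'])
E
```

```text
clock: 21.5
eef_pos: [0.4684, -0.0901, 0.113]
ee_rot: [-2.462, -1.95, 0.001]
ft_force: [0.4, -0.2, -6.6]
width: 0.557
t 21.5 pos [ 0.4684 -0.0901  0.113 ] yaw -13.24 tilt [-6.e-04  1.e-04 -1.e+00] F [ 0.41 -0.16 -6.63] w 0.557
tool shift cm [0.07 0.02 0.3 ] turn -0.001
[ 0.03928394  0.24672132 -6.2850109 ]
[ 0.28286873 -0.87598146 -7.04287075]
[-0.54469506 -0.43778447 -5.05998853]
```

Tin c weighs about 6 N, so it is the full one. I was asked to feel every tin first, so I'll set it back and weigh d too.

```bash
python3 -m creep '4 0 0 0.3 0;4 0 0 0.8 0;4 0 0 1.2 0;4 0 0 1.2 0;4 0 0 0.8 0;4 0 0 0.5 0;4 0 0 0.25 0;4 0 0 0.15 0;4 0 0 0 0;4 0 0 0 0' 60; python3 -c "
from h import *
go(.4688,-.0895,.06,-13.2)"
```

```text
clock: 22.9
eef_pos: [0.4688, -0.0902, 0.0619]
ee_rot: [2.462, 1.95, 0.0]
ft_force: [-2.8, 1.4, -0.1]
width: 0.555
t 22.9 pos [ 0.4688 -0.0902  0.0619] yaw -13.24 tilt [ 3.e-04 -1.e-04 -1.e+00] F [-2.77  1.45 -0.09] w 0.555
tool shift cm [ 0.07 -0.01  0.19] turn -0.001
```

```bash
python3 -m creep '8.5 0 0 0 0;8.5 0 0 0 0;8.5 0 0 0 0;8.5 0 0 0 0;8.5 0 0 0 0;8.5 0 0 -0.5 0;8.5 0 0 -1.5 0;8.5 0 0 -3 0;8.5 0 0 -4 0;8.5 0 0 -3 0;8.5 0 0 -1 0;8.5 0 0 0 0' 60; python3 -c "
from h import *
go(.464,-.272,.19,-15.1)"
```

```text
clock: 24.4
eef_pos: [0.469, -0.0903, 0.1921]
ee_rot: [2.462, 1.95, 0.002]
ft_force: [-0.2, 0.3, -0.2]
width: 0.997
t 24.4 pos [ 0.469  -0.0903  0.1921] yaw -13.24 tilt [ 1.8e-03 -4.0e-04 -1.0e+00] F [-0.17  0.29 -0.16] w 0.997
tool shift cm [-17.8    3.67   0.22] turn 0.033
```

```bash
python3 -m creep '8.5 -1.5 0.35 0 0;8.5 -3.5 0.7 0 0;8.5 -3.7 0.7 0 0;8.5 -3.7 0.8 0 0;8.5 -3.6 0.7 0 0;8.5 -1.8 0.4 0 0.033;8.5 0 0 0 0;8.5 0 0 0 0' 60; python3 - <<'E'
from h import *
p,d=cam('top','top3.png'); tops(p,d)
go(.464,-.272,.06,-15.1)
E
```

```text
clock: 25.4
eef_pos: [0.463, -0.2709, 0.1906]
ee_rot: [-2.493, -1.909, 0.0]
ft_force: [-1.1, 0.3, -0.8]
width: 0.996
133 px 435 96 c 0.8612 -0.4243 mean [ 0.8619 -0.4222  0.096 ] sz 0.037 0.145 ang -15.2 hsv [23. 28. 99.]
625 px 214 114 c 0.8073 0.3652 mean [0.8056 0.3416 0.0956] sz 0.138 0.278 ang -4.7 hsv [ 19. 160. 212.]
907 px 204 114 c 0.8084 0.3791 mean [0.8094 0.3786 0.0874] sz 0.097 0.223 ang -2.4 hsv [105.   4. 237.]
779 px 319 150 c 0.6713 -0.0247 mean [ 0.6719 -0.0222  0.0991] sz 0.153 0.27 ang -4.9 hsv [ 19. 161. 221.]
171 px 224 160 c 0.6341 0.2969 mean [0.641  0.3001 0.0949] sz 0.076 0.1 ang -5.0 hsv [ 22.  37. 207.]
282 px 235 209 c 0.4729 0.2569 mean [0.4726 0.2561 0.0952] sz 0.049 0.064 ang 9.3 hsv [ 44.   9. 227.]
280 px 340 210 c 0.4686 -0.0896 mean [ 0.4677 -0.0895  0.0953] sz 0.048 0.064 ang -14.3 hsv [ 45.   9. 227.]
290 px 199 218 c 0.4421 0.3762 mean [0.4424 0.3744 0.0948] sz 0.049 0.064 ang -74.0 hsv [105.  23.  32.]
281 px 292 219 c 0.4392 0.0697 mean [0.4384 0.0695 0.0955] sz 0.048 0.064 ang -12.1 hsv [ 45.   9. 227.]
292 px 239 247 c 0.3474 0.24 mean [0.3476 0.239  0.095 ] sz 0.048 0.065 ang 43.6 hsv [ 89. 244. 228.]
293 px 339 247 c 0.3447 -0.0865 mean [ 0.3442 -0.0861  0.0953] sz 0.048 0.064 ang 65.4 hsv [ 67. 186. 224.]
291 px 305 249 c 0.3385 0.024 mean [0.3381 0.0239 0.0956] sz 0.047 0.064 ang -71.2 hsv [ 67. 189. 222.]
t 25.45 pos [ 0.4632 -0.2707  0.1908] yaw -15.08 tilt [-8.e-04  1.e-03 -1.e+00] F [0.28 0.41 0.16] w 0.995
tool shift cm [-0.12  0.13 13.08] turn 0.0
```

```bash
python3 -m creep '8.5 -0.1 0.05 1.5 0;8.5 0 0 3 0;8.5 0 0 3 0;8.5 0 0 2.5 0;8.5 0 0 1.5 0;8.5 0 0 1 0;8.5 0 0 0.5 0;8.5 0 0 0 0;8.5 0 0 0 0;4 0 0 0 0;4 0 0 0 0;4 0 0 0 0;4 0 0 0 0;4 0 0 0 0;4 0 0 0 0;4 0 0 0 0' 60; python3 -c "
from h import *
go(.464,-.272,.11,-15.1)"
```

```text
clock: 27.45
eef_pos: [0.464, -0.2732, 0.0619]
ee_rot: [2.494, 1.909, 0.0]
ft_force: [0.2, -0.4, 4.7]
width: 0.556
t 27.45 pos [ 0.464  -0.2732  0.0619] yaw -15.13 tilt [ 8.e-04 -6.e-04 -1.e+00] F [ 0.16 -0.42  4.66] w 0.556
tool shift cm [ 0.11 -0.03 -4.81] turn -0.0
```

```bash
python3 -m creep '4 0 0 -0.3 0;4 0 0 -0.7 0;4 0 0 -1 0;4 0 0 -1.2 0;4 0 0 -1 0;4 0 0 -0.7 0;4 0 0 -0.3 0;4 0 0 0 0;4 0 0 0 0;4 0 0 0 0;4 0 0 0 0' 60; python3 - <<'E'
from h import *
go(.464,-.272,.11,-15.1)
for i in range(3): cam('scene','lift_d.png'); print(ctrl.read_state()['ft_force'])
E
```

```text
clock: 28.82
eef_pos: [0.4635, -0.2728, 0.113]
ee_rot: [-2.494, -1.909, 0.0]
ft_force: [-0.1, -0.4, -2.3]
width: 0.554
t 28.82 pos [ 0.4635 -0.2728  0.113 ] yaw -15.13 tilt [-5.e-04  3.e-04 -1.e+00] F [-0.15 -0.4  -2.32] w 0.554
tool shift cm [0.09 0.03 0.3 ] turn -0.0
[ 0.38312961  0.60199661 -2.02086675]
[ 0.40601669 -0.23474805 -2.69964528]
[-1.3384014  -0.88580458 -2.29346696]
```

Tin d is light, at about 2.3 N. Setting it back, then returning to tin c.

```bash
python3 -m creep '4 0 0 0.3 0;4 0 0 0.8 0;4 0 0 1.2 0;4 0 0 1.2 0;4 0 0 0.8 0;4 0 0 0.5 0;4 0 0 0.25 0;4 0 0 0.15 0;4 0 0 0 0;4 0 0 0 0' 60; python3 -c "
from h import *
go(.464,-.272,.06,-15.1)"
```

```text
clock: 30.22
eef_pos: [0.4638, -0.273, 0.0619]
ee_rot: [2.494, 1.91, 0.0]
ft_force: [-2.1, 1.0, 3.0]
width: 0.556
t 30.23 pos [ 0.4638 -0.273   0.0619] yaw -15.12 tilt [ 3.e-04 -2.e-04 -1.e+00] F [-2.06  1.    3.05] w 0.556
tool shift cm [ 0.1  -0.    0.19] turn -0.0
```

```bash
python3 -m creep '8.5 0 0 0 0;8.5 0 0 0 0;8.5 0 0 0 0;8.5 0 0 0 0;8.5 0 0 0 0;8.5 0 0 -0.5 0;8.5 0 0 -1.5 0;8.5 0 0 -3 0;8.5 0 0 -4 0;8.5 0 0 -3 0;8.5 0 0 -1 0;8.5 0 0 0 0' 60; python3 -c "
from h import *
go(.4685,-.090,.19,-13.3)"
```

```text
clock: 31.72
eef_pos: [0.464, -0.2731, 0.1922]
ee_rot: [2.493, 1.909, 0.001]
ft_force: [0.0, -0.4, -0.5]
width: 0.996
t 31.73 pos [ 0.464  -0.2731  0.1922] yaw -15.13 tilt [ 0.0016 -0.0011 -1.    ] F [ 0.02 -0.43 -0.47] w 0.996
tool shift cm [17.8  -4.34  0.2 ] turn -0.032
```

```bash
python3 -m creep '8.5 1.5 -0.35 0 0;8.5 3.5 -0.85 0 0;8.5 3.7 -0.9 0 0;8.5 3.7 -0.9 0 0;8.5 3.6 -0.9 0 0;8.5 1.8 -0.4 0 -0.032;8.5 0 0 0 0;8.5 0 0 0 0' 60; python3 - <<'E'
from h import *
p,d=cam('top','top4.png'); tops(p,d)
go(.4685,-.090,.06,-13.3)
E
```

```text
clock: 32.72
eef_pos: [0.4679, -0.0897, 0.1903]
ee_rot: [-2.463, -1.949, 0.002]
ft_force: [0.0, 0.5, 0.6]
width: 0.999
136 px 434 96 c 0.862 -0.4236 mean [ 0.8626 -0.4189  0.0959] sz 0.038 0.146 ang -15.4 hsv [22. 28. 97.]
618 px 214 114 c 0.8076 0.3659 mean [0.8063 0.3415 0.0956] sz 0.137 0.279 ang -5.0 hsv [ 19. 161. 208.]
860 px 203 114 c 0.8084 0.38 mean [0.8094 0.384  0.0872] sz 0.097 0.22 ang -2.6 hsv [105.   5. 235.]
615 px 314 144 c 0.6712 -0.0246 mean [ 0.6905 -0.0059  0.0992] sz 0.152 0.27 ang -4.8 hsv [ 19. 161. 218.]
171 px 225 160 c 0.6341 0.2995 mean [0.6406 0.2985 0.095 ] sz 0.077 0.098 ang -6.1 hsv [ 22.  37. 204.]
279 px 235 209 c 0.4731 0.2569 mean [0.4729 0.2561 0.0954] sz 0.048 0.064 ang 11.3 hsv [ 45.  10. 224.]
290 px 395 211 c 0.4638 -0.2716 mean [ 0.4628 -0.271   0.0954] sz 0.048 0.064 ang -15.3 hsv [ 45.  10. 223.]
302 px 439 213 c 0.4534 -0.4128 mean [ 0.453  -0.4122  0.0965] sz 0.061 0.061 ang 25.3 hsv [ 25.   11.5 233. ]
285 px 199 218 c 0.4425 0.3757 mean [0.4419 0.3747 0.0954] sz 0.048 0.064 ang -74.4 hsv [105.  24.  31.]
283 px 292 219 c 0.4387 0.0697 mean [0.4384 0.0695 0.0958] sz 0.049 0.063 ang -12.4 hsv [ 47.  10. 224.]
295 px 239 247 c 0.3475 0.2398 mean [0.3474 0.2388 0.095 ] sz 0.048 0.064 ang 43.1 hsv [ 89. 245. 226.]
t 32.77 pos [ 0.4681 -0.09    0.1906] yaw -13.32 tilt [-1.3e-03  1.0e-04 -1.0e+00] F [ 0.45 -0.38  0.46] w 0.994
tool shift cm [ 0.02  0.05 13.06] turn -0.0
```

```bash
python3 -m creep '8.5 0 0 1.5 0;8.5 0 0 3 0;8.5 0 0 3 0;8.5 0 0 2.5 0;8.5 0 0 1.5 0;8.5 0 0 1 0;8.5 0 0 0.4 0;8.5 0 0 0 0;8.5 0 0 0 0;4 0 0 0 0;4 0 0 0 0;4 0 0 0 0;4 0 0 0 0;4 0 0 0 0;4 0 0 0 0;4 0 0 0 0' 60; python3 -m creep '4 0 0 -0.3 0;4 0 0 -0.8 0;4 0 0 -1.5 0;4 0 0 -2.5 0;4 0 0 -2.5 0;4 0 0 -2.5 0;4 0 0 -2.5 0;4 0 0 -2.2 0;4 0 0 -1.4 0;4 0 0 -0.6 0;4 0 0 -0.2 0;4 0 0 0 0;4 0 0 0 0' 60; python3 -c "
from h import *
go(.6715,-.0247,.232,-4.8)"
```

```text
clock: 34.78
eef_pos: [0.4692, -0.09, 0.0628]
ee_rot: [2.463, 1.949, 0.001]
ft_force: [0.8, 0.3, 5.5]
width: 0.553
clock: 36.4
eef_pos: [0.468, -0.0897, 0.2313]
ee_rot: [-2.462, -1.949, 0.002]
ft_force: [0.2, 0.2, -7.1]
width: 0.552
t 36.4 pos [ 0.468  -0.0897  0.2313] yaw -13.29 tilt [-1.8e-03  4.0e-04 -1.0e+00] F [ 0.2   0.15 -7.14] w 0.552
tool shift cm [11.01 18.31 -0.1 ] turn -0.148
```

```bash
python3 -m creep '4 0.4 0.7 0 0;4 0.9 1.5 0 0;4 1.5 2.5 0 0;4 1.8 3 0 0;4 1.9 3.1 0 0;4 1.7 2.9 0 0;4 1.4 2.3 0 0;4 0.9 1.5 0 0;4 0.5 0.8 0 0;4 0 0 0 -0.05;4 0 0 0 -0.05;4 0 0 0 -0.05;4 0 0 0 0;4 0 0 0 0;4 0 0 0 0' 60; python3 - <<'E'
from h import *
go(.6715,-.0247,.0698,-4.8)
cam('top','top5.png');cam('scene','scene5.png')
E
```

```text
clock: 38.28
eef_pos: [0.6718, -0.0249, 0.2323]
ee_rot: [-2.311, -2.128, 0.0]
ft_force: [-0.4, 0.8, -7.1]
width: 0.557
t 38.27 pos [ 0.6718 -0.0249  0.2323] yaw -4.73 tilt [-1.e-04 -0.e+00 -1.e+00] F [-0.36  0.79 -7.14] w 0.557
tool shift cm [ 0.02 -0.03 16.25] turn 0.001
```

View pics/scene5.png

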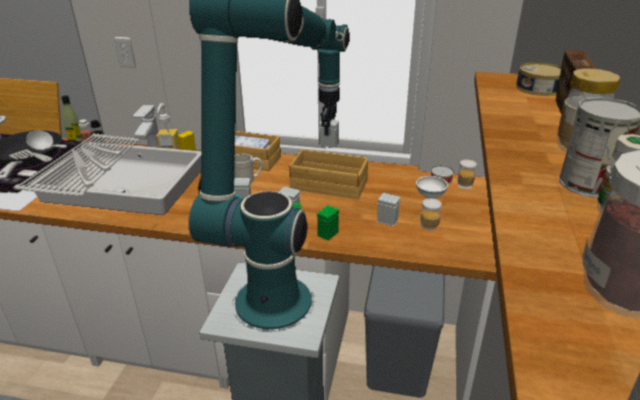

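Tin c hangs upright at about (332,130), above the tray. Lowering it.

```bash
python3 -m creep '4 0 0 0.5 0;4 0 0 1.5 0;4 0 0 2.5 0;4 0 0 2.5 0;4 0 0 2.5 0;4 0 0 2.2 0;4 0 0 1.6 0;4 0 0 1.1 0;4 0 0 0.7 0;4 0 0 0.4 0;4 0 0 0 0;4 0 0 0 0' 60; python3 -c "
from h import *
go(.6715,-.0247,.0698,-4.8)"
```

```text
clock: 39.88
eef_pos: [0.6725, -0.0249, 0.0781]
ee_rot: [2.31, 2.128, 0.001]
ft_force: [0.1, -0.2, -6.9]
width: 0.556
t 39.88 pos [ 0.6725 -0.0249  0.0781] yaw -4.7 tilt [ 1.3e-03 -1.0e-04 -1.0e+00] F [ 0.05 -0.22 -6.94] w 0.556
tool shift cm [ 0.01 -0.1   0.83] turn 0.002
```

```bash
python3 -m creep '4 0 0 0.2 0;4 0 0 0.15 0;4 0 0 0.1 0;4 0 0 0 0' 60; python3 -c "
from h import *
go(.6715,-.0247,.0698,-4.8)"
```

```text
clock: 40.38
eef_pos: [0.6718, -0.0248, 0.0725]
ee_rot: [-2.31, -2.128, 0.0]
ft_force: [-0.2, -0.5, -6.8]
width: 0.554
t 40.38 pos [ 0.6718 -0.0248  0.0725] yaw -4.7 tilt [-4.e-04  0.e+00 -1.e+00] F [-0.15 -0.53 -6.77] w 0.554
tool shift cm [ 0.01 -0.03  0.27] turn 0.002
```

```bash
python3 -m creep '4 0 0 0.1 0;4 0 0 0.1 0;4 0 0 0.05 0;4 0 0 0 0;4 0 0 0 0' 60; python3 -c "
from h import *
go(.6715,-.0247,.0698,-4.8)"
```

```text
clock: 41.0
eef_pos: [0.672, -0.0249, 0.0703]
ee_rot: [2.311, 2.128, 0.0]
ft_force: [0.3, -0.3, -7.1]
width: 0.557
t 41.0 pos [ 0.672  -0.0249  0.0703] yaw -4.7 tilt [ 1.e-04 -0.e+00 -1.e+00] F [ 0.29 -0.29 -7.1 ] w 0.557
tool shift cm [ 0.02 -0.05  0.05] turn 0.002
```

```bash
python3 -m creep '4 0 0 0.05 0;4 0 0 0.05 0;4 0 0 0 0;4 0 0 0 0' 60
```

```text
clock: 41.5
eef_pos: [0.6721, -0.0248, 0.0699]
ee_rot: [2.31, 2.128, 0.0]
ft_force: [-1.7, 0.1, 0.2]
width: 0.553
```

The floor now carries the weight (Fz went from -7 to about 0). Releasing with a limited opening.

```bash
python3 -m creep '5.2 0 0 0 0;5.8 0 0 0 0;6.5 0 0 0 0;6.5 0 0 0 0;6.5 0 0 0 0;6.5 0 0 0 0' 20; python3 -c "
from h import *
go(.672,-.0247,.25,-4.8)"
```

```text
clock: 42.25
eef_pos: [0.6719, -0.0248, 0.0693]
ee_rot: [-2.311, -2.129, -0.0]
ft_force: [0.5, -0.0, 0.8]
width: 0.761
t 42.25 pos [ 0.6719 -0.0248  0.0693] yaw -4.7 tilt [ 0.  0. -1.] F [ 0.48 -0.04  0.77] w 0.761
tool shift cm [  0.02   0.   -18.07] turn 0.002
```

```bash
python3 -m creep '6.5 0 0 -0.5 0;6.5 0 0 -1 0;6.5 0 0 -2 0;6.5 0 0 -3 0;6.5 0 0 -3.5 0;6.5 0 0 -4 0;6.5 0 0 -4 0;6.5 0 0 -2 0;6.5 5 0 0 0;6.5 5 0 0 0;6.5 5 0 0 0;6.5 3 0 0 0;6.5 0 0 0 0;6.5 0 0 0 0'; python3 - <<'E'
from h import *
p,d=cam('top','top6.png'); tops(p,d); tops(p,d,lo=.1025,hi=.115)
cam('scene','scene6.png'); go(.672,-.0247,.25)
b=cv2.imread('pics/top0.png'); 
cv2.imwrite('pics/crop6.png',cv2.resize(p[90:270,180:480],None,fx=2.6,fy=2.6,interpolation=cv2.INTER_CUBIC))
for t in('mug','bowl','honey'): print(t,[(np.round(x['position'],3).tolist(),round(x['score'],2)) for x in eyes.boxes_of('top',t)])
E
```

```text
clock: 44.0
eef_pos: [0.6864, 0.154, 0.269]
ee_rot: [2.31, 2.129, -0.002]
ft_force: [-0.1, 0.2, 0.1]
width: 0.762
131 px 435 96 c 0.86 -0.4246 mean [ 0.8618 -0.4215  0.097 ] sz 0.042 0.146 ang -15.8 hsv [ 23.  28. 100.]
114 px 187 95 c 0.878 0.4423 mean [0.8765 0.4409 0.0951] sz 0.012 0.115 ang -4.7 hsv [ 18.  166.  188.5]
445 px 188 114 c 0.8122 0.431 mean [0.8105 0.4357 0.0872] sz 0.094 0.118 ang -3.4 hsv [105.   5. 238.]
266 px 225 115 c 0.8047 0.306 mean [0.803  0.3072 0.0874] sz 0.067 0.102 ang -87.2 hsv [106.   8. 236.]
786 px 320 150 c 0.6715 -0.0242 mean [ 0.6713 -0.0229  0.0992] sz 0.153 0.271 ang -4.7 hsv [ 19. 161. 222.]
117 px 185 130 c 0.7497 0.4358 mean [0.7492 0.4381 0.0954] sz 0.011 0.124 ang -3.9 hsv [ 19. 148. 224.]
273 px 320 150 c 0.6705 -0.0238 mean [ 0.6686 -0.0243  0.1017] sz 0.05 0.064 ang -6.3 hsv [ 43.   9. 228.]
287 px 395 211 c 0.4633 -0.2721 mean [ 0.463  -0.2713  0.0952] sz 0.048 0.064 ang -14.5 hsv [ 45.   9. 228.]
304 px 439 213 c 0.4526 -0.4131 mean [ 0.4529 -0.412   0.0968] sz 0.059 0.061 ang -3.6 hsv [ 26.  10. 235.]
289 px 199 218 c 0.4427 0.3759 mean [0.4419 0.3746 0.0948] sz 0.049 0.065 ang -74.3 hsv [105.  22.  32.]
284 px 292 219 c 0.4391 0.0698 mean [0.4383 0.0695 0.0953] sz 0.049 0.064 ang -11.3 hsv [ 45.   9. 227.]
296 px 339 247 c 0.3446 -0.0864 mean [ 0.3442 -0.0862  0.0954] sz 0.048 0.064 ang 65.3 hsv [ 67. 186. 225.]
291 px 305 249 c 0.3384 0.0241 mean [0.3381 0.0238 0.0955] sz 0.047 0.064 ang -71.2 hsv [ 67. 189. 222.]
135 px 320 150 c 0.6706 -0.0246 mean [ 0.6706 -0.0257  0.1045] sz 0.046 0.061 ang -5.5 hsv [ 43.   8. 228.]
t 44.1 pos [0.6866 0.1533 0.2692] yaw -4.77 tilt [-3.e-04 -5.e-04 -1.e+00] F [-0.19  0.69  0.41] w 0.761
tool shift cm [-17.86   0.02   1.93] turn None
mug [([0.462, -0.267, 0.095], 0.75)]
bowl [([0.677, -0.42, 0.02], 0.75)]
honey [([0.45, -0.403, 0.099], 0.62)]
```

View pics/crop6.png

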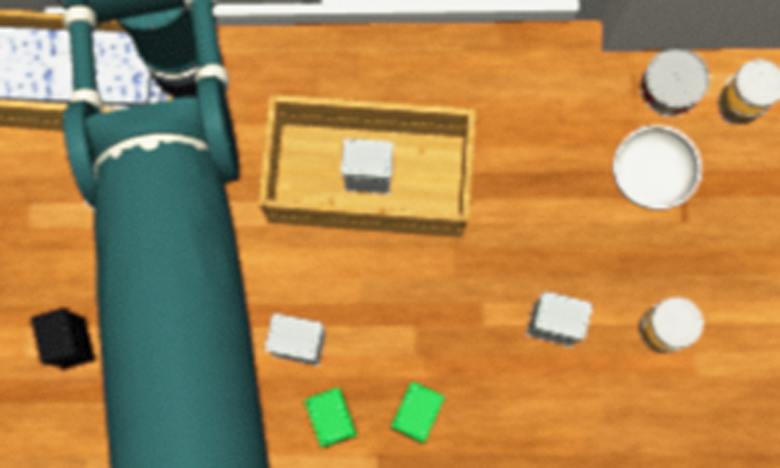

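The crop shows tin c upright in the middle of the tray at (367,165), and b (295,337), d (560,317) and the honey jar (673,323) in place. The arm hides tin a and the mug, so I'll step aside for one last look.

```bash
python3 -m creep '6.5 -2 0 0 0;6.5 -4 0 0 0;6.5 -4 0 0 0;6.5 -4 0 0 0;6.5 -4 0 0 0;6.5 -4 0 0 0;6.5 -4 0 0 0;6.5 -4 0 0 0;6.5 -3 0 0 0;6.5 -1 0 0 0;6.5 0 0 0 0;6.5 0 0 0 0'; python3 - <<'E'
from h import *
p,d=cam('top','top7.png'); tops(p,d)
for t in('mug','bowl'): print(t,[(np.round(x['position'],3).tolist(),round(x['score'],2)) for x in eyes.boxes_of('top',t)])
go(.672,-.0247,.25)
E
```

```text
clock: 45.75
eef_pos: [0.6588, -0.1834, 0.2693]
ee_rot: [-2.31, -2.129, -0.001]
ft_force: [0.4, 0.4, -0.3]
width: 0.756
1551 px 208 114 c 0.8073 0.366 mean [0.8081 0.3628 0.0906] sz 0.139 0.28 ang -4.9 hsv [ 75.  24. 234.]
97 px 440 96 c 0.8596 -0.4372 mean [ 0.8596 -0.4394  0.0968] sz 0.006 0.125 ang 0.4 hsv [ 23.  28. 102.]
547 px 305 148 c 0.6736 0.0038 mean [0.6776 0.0268 0.0987] sz 0.153 0.213 ang -5.0 hsv [ 19. 160. 226.]
269 px 320 150 c 0.6701 -0.0242 mean [ 0.6684 -0.0241  0.1015] sz 0.05 0.064 ang -4.0 hsv [ 43.   8. 229.]
172 px 224 160 c 0.6341 0.2981 mean [0.6406 0.2998 0.0954] sz 0.076 0.096 ang -4.4 hsv [ 22.   36.5 210. ]
279 px 235 209 c 0.4735 0.2571 mean [0.4728 0.2562 0.0955] sz 0.049 0.065 ang 11.9 hsv [ 43.   8. 229.]
288 px 395 211 c 0.4633 -0.2717 mean [ 0.4628 -0.2708  0.0955] sz 0.048 0.064 ang -15.1 hsv [ 45.   8. 229.]
301 px 439 213 c 0.4527 -0.4131 mean [ 0.453  -0.4122  0.0966] sz 0.06 0.061 ang 1.6 hsv [ 26.  10. 237.]
287 px 199 218 c 0.4422 0.376 mean [0.4416 0.3744 0.0949] sz 0.051 0.063 ang -73.4 hsv [105.  23.  32.]
284 px 292 219 c 0.4389 0.0697 mean [0.4385 0.0694 0.0952] sz 0.048 0.065 ang -11.9 hsv [ 44.5   8.  229. ]
295 px 239 247 c 0.3481 0.2397 mean [0.3476 0.2388 0.0951] sz 0.049 0.064 ang 42.6 hsv [ 89. 245. 230.]
238 px 304 249 c 0.3387 0.0241 mean [0.3409 0.0281 0.0955] sz 0.047 0.064 ang -71.4 hsv [ 67. 188. 224.]
mug [([0.647, 0.309, 0.055], 0.75), ([0.676, -0.417, 0.018], 0.54)]
bowl [([0.679, -0.42, 0.016], 0.78)]
t 45.9 pos [ 0.659  -0.1831  0.2693] yaw -4.61 tilt [ 0.e+00  2.e-04 -1.e+00] F [0.33 0.39 0.67] w 0.758
tool shift cm [15.89  0.02  1.94] turn None
```

View pics/top7.png

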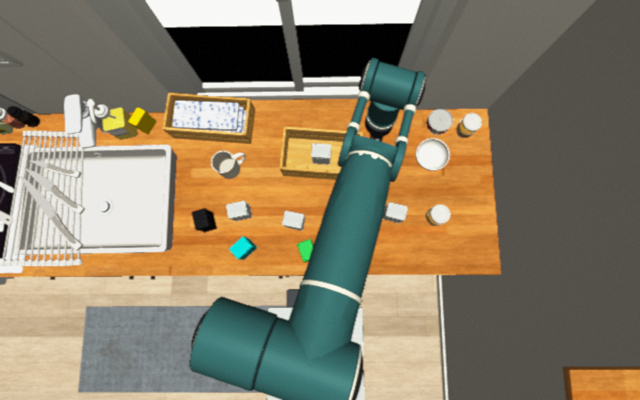

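The picture shows tin c in the tray (320,152), tins a, b and d in place at (238,210), (293,220) and (396,212), and the mug (226,163), bowl (432,154) and honey jar (439,215) unmoved. The robot is clear of everything.

```bash
python3 -c "
from h import *
print(workorder.finish_job())"
```

```text
the job is handed in; nothing more can be done
None
```

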